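# Seat the keyed plate in a mincer head

## Task

The mincer head stands mouth up on the butcher's bench, with its three-spoked plate lying cocked on the locating pin. With a fingertip, turn the plate in the mouth until its notch drops over the pin, then press the plate fully home so that it sits level and flush with the rim. Do not lift the plate out of the mouth, and leave the ring nut, pusher and sharpening steel where they are.

Things in the scene. Friction and masses are not known exactly. Their poses are not given: they have to be found in the camera images.
- mincer_head: Bare aluminium mincer head, fixed, standing mouth up: 200 mm tall, 166 mm across at the threaded mouth. Origin on its axis at table height, z up. Its +x points along the feed throat (84 mm pipe with 108 mm flange, reaching sideways to 145 mm from the axis, 43 to 151 mm above the table) and at the locating pin, which is right above the throat.
- mouth (a point): Centre of the mouth, on the head's axis at the height of the flat rim (200 mm above the table). The bore is 134 mm across. On the axis stands a fixed 17 mm stud, its top 1 mm below the rim; a fixed four-armed knife lies deeper, its top 13 mm below the rim.
- pin (a point): Where the notch must finish: on the locating pin, 61 mm from the head's axis, 6 mm below the rim. The pin is a round steel bar, 8 mm thick, lying radially in a slot of the rim; it sticks 8 mm into the bore and its top is 3 mm below the rim.
- spacer (a joint): White plastic ring in the bore, under the plate's edge, seen only through gaps. A stiff push fit: 0 as it starts (top 7 mm below the rim), 0.005 m when pushed fully home to its hard stop (top 12 mm below the rim); it stays where it is left. It gives under about 12 N of press on the plate's hub or a spoke, and both go down together; the plate's weight alone does not move it.
- plate: Loose steel plate, 130 mm across, 12 mm thick, about 0.65 kg, in the mouth round the stud. Origin at the centre of its underside, z up, +x through the notch. Ring 56 to 65 mm from its axis, hub out to 22 mm with a 19 mm hole, three spokes 14 mm wide at 0 (behind the notch), 120 and 240 degrees. The three openings between, 34 mm wide radially, go right through and take a fingertip.
- notch (a point): Middle of the plate's notch, 61 mm from its axis on its +x, half way up its thickness. The notch is 12 mm wide, 8 mm deep, open at the edge. It starts 40 to 180 degrees off the pin. Until it meets the pin the plate lies cocked, underside 3 mm below the rim at the pin, 7 mm opposite. Over the pin it drops level, top 5 mm above the rim, and stops turning; fully home its top is flush with the rim.
- ring_nut: Bystander: the head's aluminium ring nut lying flat, 196 mm across (218 mm over its four lugs), 36 mm high, hollow. Origin at the centre of its underside.
- pusher: Bystander: white plastic pusher standing upright, 58 mm thick below, 88 mm collar, 238 mm tall. Origin at the centre of its foot.
- sharpening_steel: Bystander: sharpening steel with black handle, 390 mm long, 40 mm wide, 16 mm high, lying on the round wooden chopping block (306 mm across, 80 mm high). Origin on its underside where handle meets guard; rod to +x.
There are look-alikes about, which are no part of the job. Of the things like the plate, leave any that is brown, orange or turquoise; of the rest the larger one is meant.

How it is judged:
On the way:
1. the notch has dropped over the pin (horizontal distance between notch and pin below 0.006 m and z of notch in the frame of mincer_head below 0.2005 m), for 0.1 s.
At the end, for the whole second after the job is handed in: The notch is over the pin (within 6 mm sideways), the plate is down within 1.7 mm of flush with the rim, level within 0.03 rad, and at rest (horizontal distance between notch and pin below 0.006 m and z of plate in the frame of mincer_head below 0.1897 m and angle between plate's own z axis and vertical below 0.03 rad and linear speed of plate below 0.01 m/s); the robot touches nothing.
It fails at once if the plate was lifted out of the mouth (its centre more than about 12 mm above where it started) (z of plate in the frame of mincer_head above 0.207 m).
It fails at once if a bystander was moved more than 20 mm (distance of any of ring_nut, pusher, sharpening_steel from where it was at the start of the episode above 0.02 m).
It also fails if it takes over 64 s, if anything falls off the work surface, if the arm or the gripper's body presses on something with over 40 N, if the wrist force passes 120 N, or if a joint passes its speed limit or range.

## Robot

A 6-joint arm with a two-finger parallel gripper is mounted at the origin on the work surface. World frame = base frame: x ahead of the robot, y to its left, z up, the work surface at z = 0. Lengths are in m, angles in rad, forces in N, time in s.
With the tool pointing down it reaches from about 0.375 to 0.9 m from the base axis. Payload 3.1 kg.
Tool frame: the origin (TCP) lies midway between the tips of the shut fingers; the grasp point (between the pads) lies 19 mm behind it; x points along the fingers, z is the direction in which the jaws open and shut, and the axes are right-handed (so a half turn about x gives the same grasp; the last joint's range is limited). The gripper opens to 85 mm and grips with 20 to 120 N. Pads are 22 mm wide; open, the fingers measure 114 mm over their backs; the gripper's body (76 mm by 85 mm) begins 54 mm behind the grasp point. The pads swing forward as they close: fully open they stand 13 mm farther back than shut.
Start: joints at [-1.48, 0.527, 1.433, -0, 1.181, -0.178], TCP at [0.167, -0.602, 0.231] pointing down, gripper open.
Joint ranges: [-3.08, 3.08], [-0.75, 2.2], [0.22, 2.44], [-1.43, 4.57], [0, 2.65], [-2.85, 2.85]. Speed limits (rad/s): [2.79, 2.79, 3.14, 3.14, 3.14, 3.14].

## Interface

Orientations are given as a unit quaternion [x, y, z, w].
In Python, from station import status, snapshot, camera_params, ticket gives the robot as it stands.
- The arm moves only by the tool arm_command, never from a script. Its argument "series" is a list that holds one entry, the list of rows, each a list of 4 numbers: the shift along the tool's x, y, z in mm, then the turn about the tool's x in rad. A call has 1 to 10 rows; each row shifts and turns the commanded pose from where the row before left it, along the tool's axes as they then stand; what a row does not reach is not made up. A row lasts 1/10 s, in which the tool goes at most 50 mm and 8.59 degrees, less where a joint would pass 70% of its speed; a pose out of reach is approached as far as the arm can. A call is refused whole if a number of a shift passes 50 or a number of a turn 0.15, either way. A call with a gripper value outside its range is refused whole. "jaw" is the opening in per cent of the stroke, from 0 (shut) to 100 (fully open), set as the call begins (left out, the last holds). The fingers move at their own pace and stop on an object; "force" is the grip in N (left out, the last holds). Time passes only in rows, so rows that do not move let the fingers close. It gives the time, the measured TCP pose, the force and the opening at its end, in the units of the state.
- status.sense(): the state, without advancing time (a new reading comes with each control period).
- snapshot(name): name is "side" or "top" or "wrist"; returns the picture (480x640x3 uint8, red, green, blue); there is no depth.
- camera_params(name): a dict with "fovy" (degrees; the focal length in pixels is half the picture's height over the tangent of half this angle, whatever the lens; pixels are square), "cx", "cy" (the principal point, pixels), "k1" (the pictures are not rectified: a ray, as slopes to the right and down, at radius r is drawn at 1 + k1 r^2 times it, then the intrinsics apply), "extrinsics" (4x4, takes a point from camera to world coordinates); the wrist camera has in their place "mount" (4x4, takes a point from camera to tool coordinates, whose origin is the TCP and whose axes are the tool frame's). Camera axes: x right, y down, z forward; pixel columns grow to the right and rows downward; lengths in m; the calibration is good to about 2 mm. A picture is of the moment at which its call begins: read the wrist's pose just before it. camera_params takes no time and is no camera call.
- ticket.sign_off(): hands the job in, once; it reports no verdict.
The state is a dict: "t": time; "q": joint angles; "qd": joint speeds; "tau": joint torques, N m; "tcp_pos": TCP position; "tool_rot": TCP orientation; "force": force on the tool from outside, world axes, zero at the start; "ft_torque": the same for the moment, N m; "finger_gap": opening from 0.0 (shut) to 1.0 (fully open).
Only numpy, scipy, OpenCV 4.12 (cv2) and the standard library are available. Lean on these libraries where they do the work, as an engineer would, in place of code of your own. Each camera call takes 0.05 s, during which the arm holds its last target. There are 200 camera calls.

## Working session

There is one attempt and no reset: what is moved stays moved. The work goes in short steps, Python scripts to look and compute and a tool call to move; the robot and the scene stay as the last step left them, time stands still between calls to the robot, and variables do not carry over. Pictures are saved under pics/ and viewed, about 8 in all and at most 12, crops included, and the job is handed in when it is done.

Besides the shell and the picture viewer there is one more tool, called after "Request:" as a command line: name --argument value ..., lists and objects as JSON in quotes. arm_command: Moves the arm, as the interface text tells. Its arguments: {"type":"object","properties":{"series":{"type":"array"},"jaw":{"type":"number"},"force":{"type":"number"}},"required":["series"]}

```bash
mkdir -p pics; ls
python3 - <<'E'
from station import status,snapshot,camera_params
import cv2
print(status.sense())
for n in("side","top","wrist"):
    print(n,camera_params(n)); cv2.imwrite(f"pics/{n}0.png",snapshot(n)[:,:,::-1])
E
```

```text
pics
{'t': 0.0, 'q': array([-1.47948544e+00,  5.28460134e-01,  1.43391969e+00,  3.64669053e-06,
        1.18135775e+00, -1.78496207e-01]), 'qd': array([ 0.00039269, -0.00021569,  0.00118847,  0.00051709, -0.00064578,
       -0.00081876]), 'tau': array([-9.16560894e-04, -4.42349160e+01, -1.78023702e+01, -2.99240464e-04,
        8.40220047e-03,  1.98602078e-05]), 'tcp_pos': array([ 0.16655656, -0.60165886,  0.23033177]), 'tool_rot': array([ 0.42876983,  0.56321537, -0.42765004,  0.56219243]), 'force': array([0.25697031, 0.01282683, 0.85644701]), 'ft_torque': array([-0.01792491, -0.01848784,  0.00813114]), 'finger_gap': 1.0007734990018642}
side {'fovy': 54.368536070049, 'cx': 316.1239884371262, 'cy': 238.65318355097403, 'k1': -0.12520022289592936, 'extrinsics': array([[-0.97834005, -0.11982982,  0.16879444,  0.3626457 ],
       [-0.20634807,  0.62941549, -0.74917061,  0.80429232],
       [-0.01646886, -0.76777402, -0.64050904,  0.79650614],
       [ 0.        ,  0.        ,  0.        ,  1.        ]])}
top {'fovy': 44.154513297051984, 'cx': 321.30160463618006, 'cy': 230.33815079726972, 'k1': -0.1408822289126409, 'extrinsics': array([[-0.01517774, -0.9931176 ,  0.11613383,  0.401436  ],
       [-0.99986614,  0.01578462,  0.00430779,  0.02342151],
       [-0.00611127, -0.11605291, -0.99322423,  1.53411843],
       [ 0.        ,  0.        ,  0.        ,  1.        ]])}
wrist {'fovy': 68.43399380973696, 'cx': 318.52792332459893, 'cy': 240.74250382273544, 'k1': 0.006828983684762591, 'mount': array([[ 3.30714169e-04, -3.07275801e-01,  9.51620446e-01,
        -1.43254441e-01],
       [-1.53524026e-03, -9.51619532e-01, -3.07274972e-01,
         8.01496040e-02],
       [ 9.99998767e-01, -1.35934583e-03, -7.86456242e-04,
        -4.88670233e-04],
       [ 0.00000000e+00,  0.00000000e+00,  0.00000000e+00,
         1.00000000e+00]])}
```

View pics/top0.png

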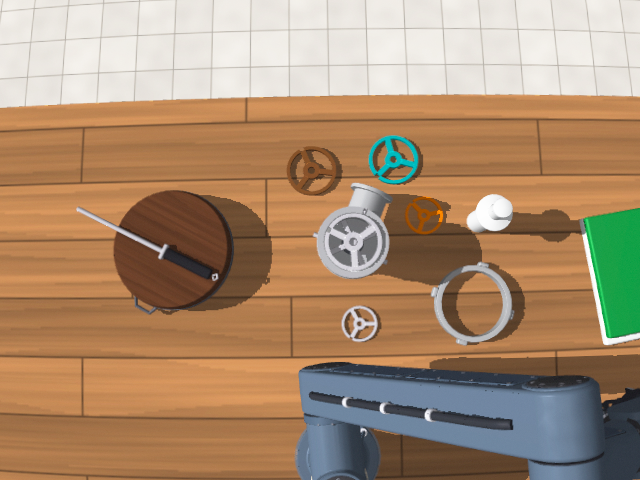

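View pics/side0.png

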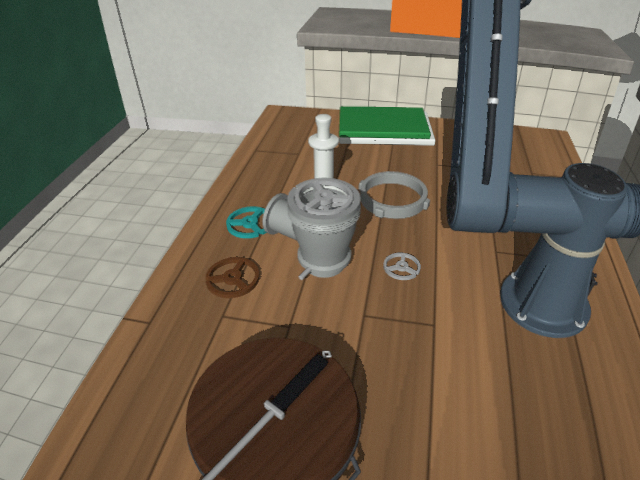

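Look-alikes: brown (314,170), turquoise (394,160), orange (425,215), small grey (360,324) and the grey one in the mincer mouth (353,242). The last is meant, being the larger of the uncoloured ones. Next I'll check it in a close crop.

```bash
cat > h.py <<'E'
import numpy as np,cv2
from station import status,snapshot,camera_params
from scipy.spatial.transform import Rotation as R
def cam(n,s=None):
    p=camera_params(n); f=240/np.tan(np.radians(p['fovy'])/2)
    if n=='wrist':
        s=s or status.sense(); T=np.eye(4);T[:3,:3]=R.from_quat(s['tool_rot']).as_matrix();T[:3,3]=s['tcp_pos'];E=T@p['mount']
    else: E=np.array(p['extrinsics'])
    return p,f,E
def ray(c,u,v,z):
    p,f,E=c; d=np.array([(u-p['cx'])/f,(v-p['cy'])/f]); s=d.copy()
    for _ in range(20): s=d/(1+p['k1']*(s@s))
    w=E[:3,:3]@np.r_[s,1]; o=E[:3,3]; return o+w*(z-o[2])/w[2]
def proj(c,P):
    p,f,E=c; q=(np.atleast_2d(P)-E[:3,3])@E[:3,:3]; s=q[:,:2]/q[:,2:]; s=s*(1+p['k1']*(s**2).sum(1,keepdims=True))
    return s*f+[p['cx'],p['cy']]
E
python3 - <<'E'
from h import *
t=cv2.imread('pics/top0.png')[175:285,300:410]; s=cv2.imread('pics/side0.png')[165:255,255:375]
a=cv2.resize(t,(550,550),interpolation=2)
cv2.imwrite('pics/c1.png',a)
b=cv2.resize(s,(800,600),interpolation=2);cv2.imwrite('pics/c2.png',b)
print(ray(cam('top'),353,242,.2))
E
```

```text
[ 0.52969636 -0.04218067  0.2       ]
```

View pics/c1.png

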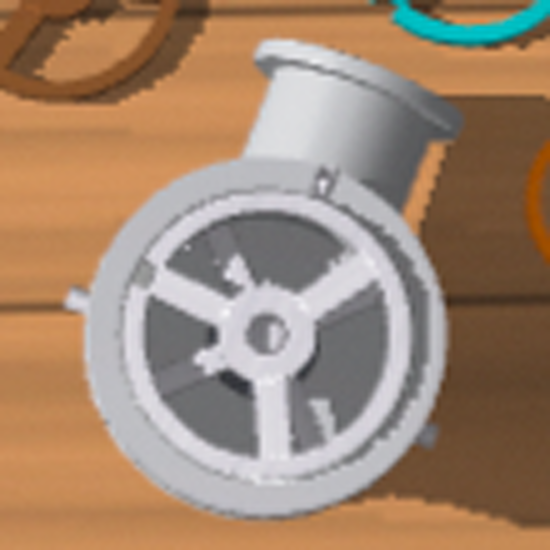

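Run:
```python
from h import *
M=R.from_quat(status.sense()['tool_rot']).as_matrix(); print(M.round(3)); c=cam('top')
m=ray(c,353.4,242.4,.203);p=ray(c,365,211.4,.197);n=ray(c,329,229.4,.206)
for a in(m,p,n):print(a,np.degrees(np.arctan2(*(a-m)[1::-1])),np.hypot(*(a-m)[:2]))
print("pusher",ray(c,495,212,.22),ray(c,472,228,0))
print((M.T@(m+[0,0,.13]-status.sense()['tcp_pos']))*1000)
```

```text
[[-0.     0.964  0.267]
 [ 0.002  0.267 -0.964]
 [-1.     0.    -0.002]]
[ 0.5284855  -0.04291828  0.203     ] 0.0 0.0
[ 0.59975102 -0.07126806  0.197     ] -21.692913844236006 0.07669735255395325
[0.55858569 0.01175213 0.206     ] 61.163896181340796 0.062408925484624
pusher [ 0.59070952 -0.36553615  0.22      ] [ 0.58070616 -0.36660224  0.        ]
[-101.55845121  497.82948185 -442.39582308]
```

Request:
arm_command --series '[[[-50, 0, 0, 0], [-50, 0, -20, 0], [0, 0, -50, 0], [0, 30, -50, 0], [0, 45, -45, 0], [0, 45, -45, 0], [0, 45, -45, 0], [0, 45, -45, 0], [0, 45, -40, 0], [0, 45, -35, 0]]]' --jaw 0

```text
t: 1.15
tcp_pos: [0.3175, -0.2299, 0.3278]
tool_rot: [0.429, 0.562, -0.429, 0.562]
force: [1.2, -0.9, 0.3]
finger_gap: 0.003
```

Request:
arm_command --series '[[[0, 45, -20, 0], [0, 45, -15, 0], [0, 45, -15, 0], [0, 42, -10, 0], [0, 38, -5, 0], [0, 25, 0, 0], [0, 0, 0, 0], [0, 0, 0, 0]]]'

```text
t: 1.95
tcp_pos: [0.5307, -0.1051, 0.327]
tool_rot: [0.428, 0.564, -0.428, 0.562]
force: [-0.1, -0.6, -1.1]
finger_gap: 0.003
```

Run:
```python
from h import *
s=status.sense();im=snapshot('wrist')[:,:,::-1]; cv2.imwrite('pics/w1.png',im)
print(s['t'],s['tcp_pos'],s['q'],s['finger_gap'],s['force'])
M=R.from_quat(s['tool_rot']).as_matrix();print(M.round(3))
print((M.T@(np.array([.5285,-.043,.33])-s['tcp_pos']))*1000)
```

```text
1.95 [ 0.53071083 -0.10505896  0.32701513] [-4.01795669e-01  3.11970073e-01  1.51636468e+00 -5.09053981e-04
  1.31550564e+00  8.98330491e-01] 0.002763907253537623 [-0.127753   -0.58093054 -1.10916039]
[[-0.002  0.964  0.268]
 [ 0.     0.268 -0.964]
 [-1.    -0.002 -0.001]]
[ -2.95344019  14.46448263 -60.39178776]
```

View pics/w1.png

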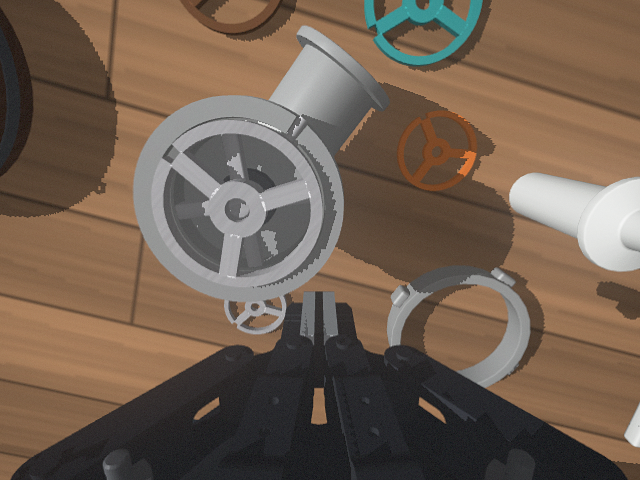

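Wrist view: rim outline spans about u 134–343 and v 96–300; the notch is at (173,154), hub at (238,209) and pin slot at (298,124). The shut fingertips are about 17 mm thick.

Run:
```python
from h import *
s=status.sense(); c=cam('wrist',s)
pts=[(134,190),(343,190),(235,96),(238,300)]
P=np.array([ray(c,*p,.2)[:2] for p in pts]); print(P)
from scipy.optimize import least_squares
r=least_squares(lambda x:np.hypot(*(P-x).T)-.083,[.53,-.04]); m=np.r_[r.x,.2]; print(m,r.fun)
for n,(u,v,z) in dict(pin=(298,124,.197),notch=(173,154,.206),hub=(238,209,.207)).items():
    a=ray(c,u,v,z); print(n,a,np.degrees(np.arctan2(*(a-m)[1::-1])),np.hypot(*(a-m)[:2]))
```

```text
[[ 0.52468889  0.04108933]
 [ 0.56736426 -0.1137693 ]
 [ 0.61123329 -0.02069522]
 [ 0.45341932 -0.05443869]]
[ 0.53260995 -0.04013036  0.2       ] [-0.00139497 -0.00157178 -0.00201015 -0.00252713]
pin [ 0.60482266 -0.06830415  0.197     ] -21.313237451639075 0.07751411210981153
notch [0.5606085 0.0138468 0.206    ] 62.583723346035455 0.06080668642430181
hub [ 0.5332274  -0.03998741  0.207     ] 13.03519364728678 0.0006337854250891963
```

Request:
arm_command --series '[[[0, -10, -24, 0], [0, -9, -23, 0], [0, 0, 0, -0.125], [0, 0, 0, -0.125], [0, 0, 0, -0.125], [45, 0, 0, 0], [40, 0, 0, 0], [10, 0, 0, 0], [0, 0, 0, 0], [0, 0, 0, 0]]]'

```text
t: 3.0
tcp_pos: [0.5012, -0.0659, 0.2342]
tool_rot: [0.316, 0.632, -0.316, 0.633]
force: [-0.1, -0.2, 0.3]
finger_gap: 0.002
```

Run:
```python
from h import *
s=status.sense();im=snapshot('wrist')[:,:,::-1]; cv2.imwrite('pics/w2.png',im)
m=np.array([.532,-.041]);d=s['tcp_pos'][:2]-m
M=R.from_quat(s['tool_rot']).as_matrix()
print(s['t'],s['tcp_pos'],s['q'][5],s['force'],np.hypot(*d),np.degrees(np.arctan2(d[1],d[0])),np.degrees(np.arctan2(M[1,1],M[0,1])),M[:,0])
```

```text
3.0 [ 0.50124652 -0.06592168  0.23422845] 0.5747307077306151 [-0.0712608  -0.16543278  0.34612409] 0.0395836622741985 -140.9797516756556 36.9009703930894 [ 2.42388844e-03 -9.83073806e-04 -9.99996579e-01]
```

View pics/w2.png

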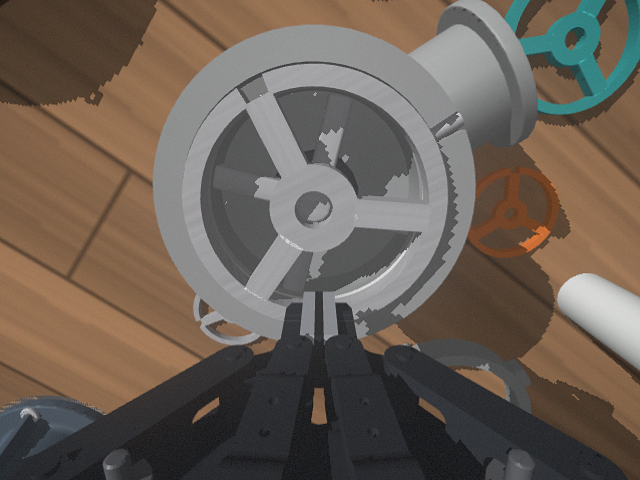

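The tip at (318,295) hangs over the opening between the lower-left spoke (270,270) and the right spoke (400,215). I'll lower it into that opening.

Request:
arm_command --series '[[[12, 0, 0, 0], [8, 0, 0, 0], [6, 0, 0, 0], [5, 0, 0, 0], [4, 0, 0, 0], [0, 0, 0, 0], [0, 0, 0, 0]]]'

```text
t: 3.75
tcp_pos: [0.5006, -0.0652, 0.1978]
tool_rot: [0.316, 0.633, -0.316, 0.633]
force: [-0.1, -1.2, 0.2]
finger_gap: 0.0
```

Request:
arm_command --series '[[[0, 0.07, -2.4, 0.06], [0, 0.07, -2.4, 0.06], [0, 0.07, -2.4, 0.06], [0, 0.07, -2.4, 0.06], [0, 0.07, -2.4, 0.06], [0, 0.07, -2.4, 0.06], [0, 0.07, -2.4, 0.06], [0, 0.07, -2.4, 0.06], [0, 0.07, -2.4, 0.06], [0, 0.07, -2.4, 0.06]]]'

```text
t: 4.75
tcp_pos: [0.4925, -0.0438, 0.1981]
tool_rot: [0.489, 0.51, -0.49, 0.511]
force: [-1.0, -3.0, 0.6]
finger_gap: 0.004
```

```bash
cat > st.py <<'E'
from h import *
s=status.sense()
m=np.array([.532,-.041]);d=s['tcp_pos'][:2]-m
M=R.from_quat(s['tool_rot']).as_matrix()
print(s['t'],s['tcp_pos'],s['q'][5],s['force'],np.hypot(*d),np.degrees(np.arctan2(d[1],d[0]))%360,np.degrees(np.arctan2(M[1,1],M[0,1])))
E
python3 st.py
```

```text
4.75 [ 0.49245123 -0.04376493  0.19808156] 1.2152796912855257 [-0.95105505 -3.03029124  0.63042941] 0.039645307677653584 183.99915276473422 2.455456834949912
```

Request:
arm_command --series '[[[0, 0.13, -3.2, 0.08], [0, 0.13, -3.2, 0.08], [0, 0.13, -3.2, 0.08], [0, 0.13, -3.2, 0.08], [0, 0.13, -3.2, 0.08], [0, 0.13, -3.2, 0.08], [0, 0.13, -3.2, 0.08], [0, 0.13, -3.2, 0.08], [0, 0.13, -3.2, 0.08], [0, 0, 0, 0]]]'

```text
t: 5.75
tcp_pos: [0.5005, -0.0161, 0.1979]
tool_rot: [-0.637, -0.307, 0.638, -0.306]
force: [-2.4, -0.6, 1.1]
finger_gap: -0.001
```

```bash
python3 st.py; python3 -c "
from h import *
cv2.imwrite('pics/w3.png',snapshot('wrist')[:,:,::-1])"
```

```text
5.75 [ 0.50049751 -0.01605171  0.19785434] 1.9906058754019458 [-2.36617287 -0.6197446   1.05005603] 0.04018487382069319 141.6226489401857 -38.64432874367462
```

View pics/w3.png

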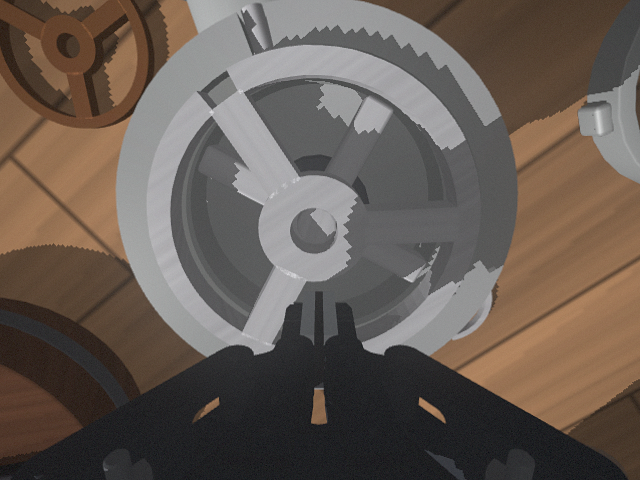

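The notch is at (213,93), hub at (314,230) and pin slot at (255,25), so about 20° remain. I'll continue slowly.

Request:
arm_command --series '[[[0, 0.05, -2.0, 0.05], [0, 0.05, -2.0, 0.05], [0, 0.05, -2.0, 0.05], [0, 0.05, -2.0, 0.05], [0, 0.05, -2.0, 0.05], [0, 0.02, -1.2, 0.03], [0, 0.02, -1.2, 0.03], [0, 0, 0, 0]]]'

```text
t: 6.6
tcp_pos: [0.5107, -0.0078, 0.1982]
tool_rot: [0.677, 0.204, -0.677, 0.205]
force: [-2.1, -0.4, 2.1]
finger_gap: 0.001
```

```bash
python3 st.py
```

```text
6.6 [ 0.51074152 -0.00784452  0.1981944 ] 2.320044821334182 [-2.12330817 -0.40898374  2.09080437] 0.039385390943992286 122.66699538149517 -56.36548099354969
```

Small steps now, watching for a force rise as the notch catches.

Request:
arm_command --series '[[[0, 0.02, -1.2, 0.03], [0, 0.02, -1.2, 0.03], [0, 0, 0, 0]]]'

```text
t: 6.9
tcp_pos: [0.5118, -0.0066, 0.1981]
tool_rot: [-0.682, -0.184, 0.683, -0.184]
force: [-3.9, -0.7, 5.2]
finger_gap: -0.0
```

```bash
python3 st.py; python3 -c "
from h import *
cv2.imwrite('pics/w4.png',snapshot('wrist')[:,:,::-1])"
```

```text
6.9 [ 0.51183059 -0.00661872  0.19814635] 2.3835531583752805 [-3.89249077 -0.71441997  5.22547398] 0.0398607289339126 120.3975623153085 -59.79578621389553
```

View pics/w4.png

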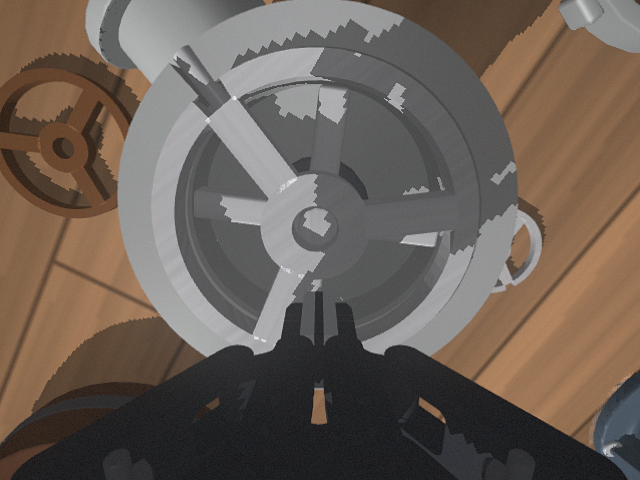

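The pin now lies in the notch at about (205,90), and the sideways force is rising. I'll back off, lift, go over the hub and come down on it.

Request:
arm_command --series '[[[0, 0, 3, 0], [0, 0, 3, 0], [-10, 0, 0, 0], [-15, 0, 0, 0], [0, 20, -3, 0], [0, 20, -3, 0], [0, 0, 0, 0], [0, 0, 0, 0]]]'

```text
t: 7.75
tcp_pos: [0.5321, -0.041, 0.2227]
tool_rot: [-0.683, -0.184, 0.683, -0.183]
force: [-0.3, 0.2, 0.1]
finger_gap: 0.001
```

```bash
python3 st.py; python3 -c "
from h import *
a=snapshot('side')[165:255,255:375,::-1]
b=cv2.resize(a,(400,300),interpolation=2)
w=snapshot('wrist')[:,:,::-1][0:300,60:460]
cv2.imwrite('pics/c5.png',np.hstack([b,w]))"
```

```text
7.75 [ 0.53214151 -0.04097266  0.2227379 ] 2.329780705760005 [-0.33543965  0.1759754   0.05383298] 0.0001441258439551096 10.933533798309199 -59.91933825148417
```

View pics/c5.png

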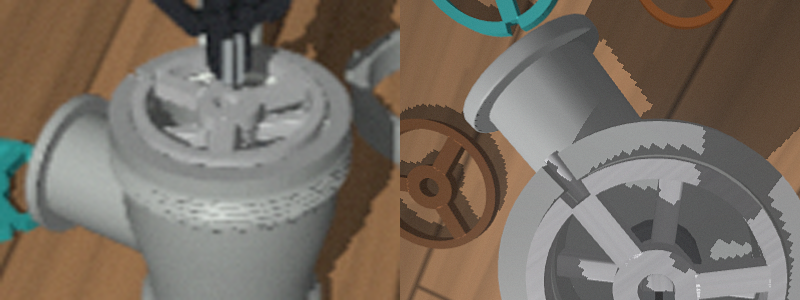

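The wrist crop shows the pin bar inside the notch with the spoke in line behind it, and the plate looks level. Now I'll press on the hub.

Request:
arm_command --series '[[[8, 0, 0, 0], [5, 0, 0, 0], [3, 0, 0, 0], [1, 0, 0, 0], [1, 0, 0, 0], [1, 0, 0, 0], [0, 0, 0, 0]]]'

```text
t: 8.55
tcp_pos: [0.5324, -0.041, 0.2044]
tool_rot: [0.683, 0.184, -0.683, 0.184]
force: [-1.5, 1.2, 4.6]
finger_gap: 0.001
```

Contact is at 0.2044, as expected for a dropped plate. I'll press on.

Request:
arm_command --series '[[[1, 0, 0, 0], [1, 0, 0, 0], [1, 0, 0, 0], [1, 0, 0, 0], [0, 0, 0, 0]]]'

```text
t: 9.05
tcp_pos: [0.5325, -0.041, 0.2015]
tool_rot: [0.683, 0.184, -0.682, 0.184]
force: [-3.8, 2.1, 11.0]
finger_gap: 0.001
```

Request:
arm_command --series '[[[1, 0, 0, 0], [1, 0, 0, 0], [1, 0, 0, 0], [0, 0, 0, 0]]]'

```text
t: 9.45
tcp_pos: [0.5326, -0.041, 0.1991]
tool_rot: [0.683, 0.183, -0.682, 0.184]
force: [-4.4, 1.2, 14.3]
finger_gap: 0.002
```

Request:
arm_command --series '[[[1, 0, 0, 0], [1, 0, 0, 0], [0, 0, 0, 0]]]'

```text
t: 9.75
tcp_pos: [0.5326, -0.0411, 0.199]
tool_rot: [0.683, 0.183, -0.682, 0.184]
force: [-8.2, 1.5, 26.1]
finger_gap: 0.005
```

It has hit the hard stop: force rises to 26 N with no travel. I'll retreat and look.

Request:
arm_command --series '[[[-5, 0, 0, 0], [-10, 0, 0, 0], [-30, 0, 0, 0], [-45, 0, 0, 0], [0, -40, 0, 0], [0, -40, 0, 0], [0, 0, 0, 0], [0, 0, 0, 0]]]'

```text
t: 10.55
tcp_pos: [0.4923, 0.0286, 0.285]
tool_rot: [0.683, 0.184, -0.682, 0.185]
force: [1.4, -0.3, 0.1]
finger_gap: -0.0
```

```bash
python3 st.py; python3 -c "
from h import *
a=snapshot('side')[165:255,255:375,::-1]
b=cv2.resize(a,(400,300),interpolation=2)
w=cv2.resize(snapshot('wrist')[:,:,::-1],(400,300))
cv2.imwrite('pics/c6.png',np.hstack([b,w]))"
```

```text
10.55 [0.49227122 0.02861131 0.28497015] 2.445558123209663 [ 1.42091825 -0.26581664  0.06067335] 0.08015054749789756 119.71439714358834 -59.7852345868997
```

View pics/c6.png

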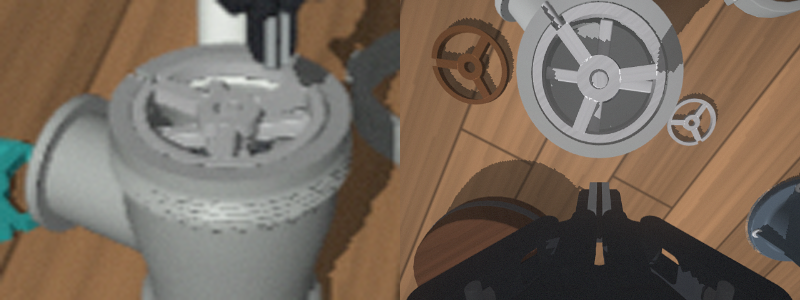

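The plate lies level and flush with the rim, its notch on the pin, and the robot is clear.

```bash
python3 -c "
from station import ticket
print(ticket.sign_off())"
```

```text
the job is handed in; nothing more can be done
None
```

The plate is home in the mouth and the job is handed in, at about 10.6 s of the 64 s allowed. I put the shut fingertips in one opening and pushed a spoke about 83° clockwise until the notch dropped over the pin. Then I pressed on the hub.

- **Drop:** the fingertip met the hub at z = 0.204 m, close to the 0.205 m expected for a dropped plate.
- **Press:** the plate went down about 5 mm to z = 0.199 m, then stopped hard at 26 N. That is about 1 mm below the 0.200 m rim height, within the roughly 2 mm calibration error.
- **Last pictures:** the plate looks level and flush with the pin in the notch, and the gripper is clear of everything. I judged level and flush by eye and did not measure the tilt.
- **Bystanders:** the arm never went near the ring nut, pusher or sharpening steel. I did not re-measure their positions.

No check failed or disagreed.

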